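# Load and clamp the tilted post of the milling table

### The arm

A 6-joint arm with a two-finger parallel gripper is mounted at the origin on the work surface. World frame = base frame: x ahead of the robot, y to its left, z up, the work surface at z = 0. Lengths are in m, angles in rad, forces in N, time in s.
With the tool pointing down it reaches from about 0.275 to 0.875 m from the base axis. Payload 12.5 kg.
Tool frame: the origin (TCP) lies at the very end of the fingers, on their centre line; the grasp point (between the pads) lies 19 mm behind it; z points along the fingers, y is the line along which they close (so a half turn about z gives the same grasp; the last joint's range is limited). The gripper opens to 85 mm and grips with 20 to 120 N. Pads are 22 mm wide; open, the fingers measure 114 mm over their backs; the gripper's body (76 mm by 85 mm) begins 54 mm behind the grasp point. The pads swing forward as they close: fully open they stand 13 mm farther back than shut.
Start: joints at [1.019, 0.351, 1.652, -0, 1.139, -0.085], TCP at [0.247, 0.491, 0.231] pointing down, gripper open.
Joint ranges: [-2.75, 2.75], [-0.79, 2.1], [0.01, 2.65], [-1.57, 4.71], [0.07, 3.14], [-2.87, 2.87]. Speed limits (rad/s): [2.22, 2.22, 2.79, 3.14, 3.14, 3.14].

### API

Orientations are given as a 3x3 rotation matrix whose columns are the frame's x, y, z axes.
In Python, from bench import manip gives the robot as it stands. Calls block until the motion is done:
- manip.move_ptp(position, orientation): joint-space move of the TCP to a pose.
- manip.move_l(position, attitude=None, max_speed=0.15): straight line of the TCP; attitude=None keeps the orientation; max_speed is the mean speed in m/s.
- manip.move_j(angles): joint-space move.
- manip.set_gripper(opening, effort=None): opening from 0.0 (shut) to 1.0 (fully open); effort is the grip in N (None keeps the last); returns when the fingers have stopped.
- manip.dwell(seconds).
- manip.inverse_kinematics(position, orientation): joint angles nearest the present ones, or None.
- manip.grab_frame(name): name is "side" or "top" or "wrist"; returns (picture, depth): 384x512x3 uint8, red, green, blue; 384x512 float32, m along the optical axis (not along the pixel's ray), 0 where there is no reading.
- manip.get_calibration(name): a dict with "camera_matrix" (3x3 intrinsics, pixels), "k1" (the pictures are not rectified: a ray, as slopes to the right and down, at radius r is drawn at 1 + k1 r^2 times it, then the intrinsics apply), "R" (3x3) and "t" (3): a world point X has camera coordinates R X + t. Camera axes: x right, y down, z forward; pixel columns grow to the right and rows downward; lengths in m; the calibration is good to about 2 mm. A picture is of the moment at which its call begins: read the wrist's pose just before it. get_calibration takes no time and is no camera call; for the wrist camera it gives the pose at the moment of the call.
A pose or a line that the arm cannot do raises manip.Unreachable and nothing moves.
- manip.sign_off(): hands the job in; it is judged then, once.
Trained networks look in the newest picture that a camera, given by its name, has taken for a name from the list of things; names that differ only in an ending like _2 or _b are one class to them, and where a whole thing is asked for, a point or a joint stands for the part that bears it (a point fixed in the world has none). Each returns a list of dicts, best first, with "confidence" (0 to 1); they miss things now and then, are a little off and sometimes report something else, mostly with a low value. They report only what shows in the picture. A call takes as long as a camera call. They do not tell look-alikes from the thing itself.
- manip.look_for(camera, name): "at" ([x, y, z] in m, in world coordinates, good to about 4 mm: the middle of the surface that is visible of it).
Readings, each from a call of its own:
- manip.current_time(): time.
- manip.current_qpos(): joint angles.
- manip.current_joint_vel(): joint speeds.
- manip.current_joint_torque(): joint torques, N m.
- manip.current_ee_pos(): TCP position.
- manip.current_tcp_rot(): TCP orientation.
- manip.current_force(): force on the tool from outside, world axes, zero at the start.
- manip.current_ft_torque(): the same for the moment, N m.
- manip.current_grip_width(): opening from 0.0 (shut) to 1.0 (fully open).
- manip.current_grip_force(): force on a finger pad.
Only numpy, scipy, OpenCV 4.12 (cv2) and the standard library are available. Lean on these libraries where they do the work, as an engineer would, in place of code of your own. Each camera call takes 0.05 s, during which the arm holds its last target. There are 200 camera calls.

### The job

Set up the milling table: thread the silver wide collar and then the brass collar, flange down, onto the leaning post, lowering each gently until it is fully home (the silver one flat on the blue seat, the brass one flat on the silver one) rather than letting it drop. Then turn the black clamp knob clockwise until it clicks past its detent. Leave everything else on the bench where it stands.

Things in the scene. Friction and masses are not known exactly. Their poses are not given: they have to be found in the camera images.
- fixture: Fixed ivory base plate 180 x 320 mm (x, y), 20 mm thick; origin at the centre of its underside. At local (0, +80) mm a grey drum with a tilted blue head carries the post; at (-10, -85) mm a grey pillar 60 mm across, 65 mm high, carries the clamp knob.
- post: Steel post on a blue round seat 94 mm across, leaning 30 degrees towards the fixture's -x side (the robot). Origin: centre of the seat's face, 100 mm above the bench; z runs up along the post. 28 mm across up to 25 mm, tapers to 20 mm across at 30 mm; tapered nose from 58 mm to its end at 70 mm. The wide collar goes down to the seat; the brass one rests on the wide one's hub, at 32 mm.
- wide_collar: Silver aluminium flanged collar, standing flange down on the bench: flange 84 mm across and 8 mm thick, above it a plain round hub 46 mm across, 32 mm high in all, with a 31 mm bore right through; about 180 g. Origin: centre of the underside of the flange; z runs up along the bore. Round, so its yaw does not matter. Take it by the hub.
- brass_collar: Yellow brass flanged collar, standing flange down on the bench: flange 66 mm across and 8 mm thick, above it a plain round hub 40 mm across, 32 mm high in all, with a 23 mm bore right through; about 360 g. Origin: centre of the underside of the flange; z runs up along the bore. Round, so its yaw does not matter. Take it by the hub.
- clamp_knob (a joint): Turn of the black clamp knob, clockwise seen from above, in rad: open near 0, end stop at 1.2. A detent holds it at 0 with about 0.2 N m and eases towards 0.6; past that it clicks over by itself to the stop at 1.2.
- clamp_grip (a point): Point on the vertical axis of the clamp knob at the height to grip, 96 mm above the bench; the frame turns with the knob. The knob has an upright bar 64 mm long (along this x), 16 mm thick (along this y), from 21 mm below to 14 mm above this point, on a disc 68 mm across; a white line on top marks its -x end.
- cast: Bystander: plaster dental cast 75 x 70 x 32 mm, origin under its centre.
- white_jar: Bystander: white jar 72 mm across, 65 mm high, yellow cap, origin under its centre.
- wood_box: Bystander: open wooden instrument box 260 x 110 x 45 mm, origin under its centre.
- cup: Bystander: white cup 72 mm across, 85 mm high, origin under its centre.
- green_bin: Bystander: open green bin 200 x 140 x 70 mm, origin under its centre.
- spatula: Bystander: blue-handled hand tool 160 mm long lying on the bench.
Mind the look-alikes: they are no part of the job. There is more than one size of the brass_collar; the one meant has the size given above.

How it is judged:
By the outcome, as a careful person would: the job done as asked, in the order asked, and still so for the second after the job is handed in, with the robot touching nothing.
It also fails if it takes over 72 s, if anything falls off the work surface, if the arm or the gripper's body presses on something with over 40 N, if the wrist force passes 120 N, or if a joint passes its speed limit or range.

## Working session

There is one attempt and no reset: what is moved stays moved. The work goes in short steps, each a Python script; the robot and the scene stay as the last script left them, time stands still between calls to the robot, and variables do not carry over. Pictures are saved under pics/ and viewed, at most 10 in all, crops included, and the job is handed in when it is done.

```bash
mkdir -p pics; ls
python3 - <<'E'
from bench import manip
import cv2,numpy as np
for c in ["side","top"]:
    p,d=manip.grab_frame(c); cv2.imwrite(f"pics/{c}0.png",p[:,:,::-1]); np.savez(f"{c}0.npz",p=p,d=d)
    k=manip.get_calibration(c); print(c,k["camera_matrix"].tolist(),k["k1"],np.round(k["R"],3).tolist(),np.round(k["t"],3))
    for n in ["fixture","post","wide_collar","brass_collar","clamp_knob","clamp_grip","green_bin","cup","wood_box","white_jar","cast"]:
        print(n,[(np.round(r["at"],3).tolist(),round(r["confidence"],2)) for r in manip.look_for(c,n)])
print(manip.current_time())
E
python3 -c "
import cv2,numpy as np
a=cv2.imread('pics/side0.png');b=cv2.imread('pics/top0.png')
cv2.imwrite('pics/both.png',np.hstack([a,b])) "
```

```text
pics
side [[435.1671944948923, 0.0, 258.1044736988831], [0.0, 435.1671944948923, 191.39032532715484], [0.0, 0.0, 1.0]] -0.16299824786299796 [[0.967, -0.255, -0.001], [-0.187, -0.707, -0.682], [0.173, 0.66, -0.731]] [-0.497  0.151  1.672]
fixture [([0.596, 0.079, 0.021], 0.97)]
post [([0.592, 0.167, 0.108], 0.76)]
wide_collar [([0.406, -0.332, 0.013], 0.67)]
brass_collar [([0.552, -0.381, 0.013], 0.88), ([0.551, -0.248, 0.007], 0.46)]
clamp_knob [([0.619, 0.005, 0.084], 0.67)]
clamp_grip [([0.62, 0.001, 0.084], 0.79)]
green_bin [([0.592, 0.521, 0.032], 0.78), ([0.419, 0.453, 0.058], 0.19)]
cup [([0.421, 0.452, 0.059], 0.79)]
wood_box [([0.556, -0.525, 0.02], 0.81)]
white_jar [([0.714, -0.357, 0.057], 0.59)]
cast [([0.722, -0.218, 0.015], 0.8), ([0.554, -0.525, 0.016], 0.51)]
top [[371.98520810774636, 0.0, 256.27277400252757], [0.0, 371.98520810774636, 182.3580678284894], [0.0, 0.0, 1.0]] -0.02666309448898639 [[0.017, -1.0, -0.003], [-0.985, -0.016, -0.174], [0.173, 0.005, -0.985]] [-0.026  0.506  1.136]
fixture [([0.594, 0.096, 0.02], 0.74)]
post [([0.592, 0.168, 0.101], 0.69)]
wide_collar [([0.401, -0.318, 0.013], 0.55)]
brass_collar [([0.55, -0.239, 0.008], 0.82), ([0.553, -0.356, 0.015], 0.62)]
clamp_knob [([0.612, 0.015, 0.074], 0.87)]
clamp_grip [([0.612, 0.016, 0.075], 0.84)]
green_bin [([0.595, 0.511, 0.003], 0.79), ([0.613, 0.014, 0.073], 0.65)]
cup [([0.416, 0.483, 0.054], 0.96)]
wood_box [([0.552, -0.529, 0.014], 0.73), ([0.614, 0.014, 0.074], 0.39)]
white_jar [([0.712, -0.331, 0.062], 0.87)]
cast [([0.723, -0.205, 0.012], 0.88)]
1.2
```

View pics/top0.png

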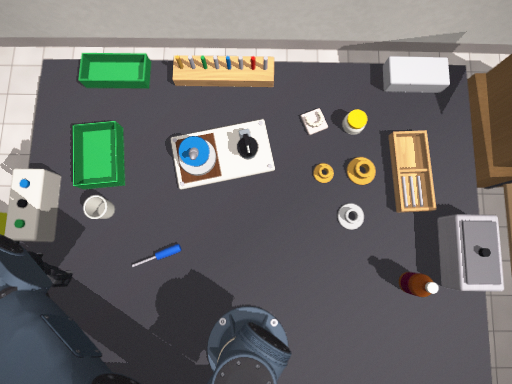

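View pics/side0.png

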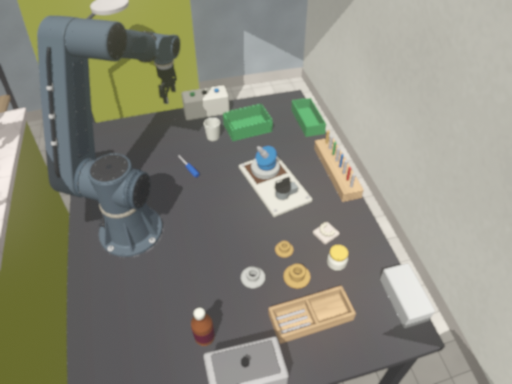

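The top view shows the silver collar at about (351,216), brass collars at (324,173) small and (362,170) large, the post at (195,154) and the knob at (247,147). The plate is yawed slightly. Next I'll look from near with the wrist camera.

```bash
cat > h.py <<'E'
from bench import manip
import cv2,numpy as np
def cal(c):
    k=manip.get_calibration(c); return dict(K=np.array(k["camera_matrix"]),k1=float(k["k1"]),R=np.array(k["R"]),t=np.array(k["t"]))
def shot(c,name):
    k=cal(c); p,d=manip.grab_frame(c); cv2.imwrite(f"pics/{name}.png",p[:,:,::-1])
    np.savez(f"{name}.npz",p=p,d=d,**k); return p,d,k
def load(name):
    z=np.load(f"{name}.npz"); return z["p"],z["d"],dict(K=z["K"],k1=float(z["k1"]),R=z["R"],t=z["t"])
def slopes(k,uv):
    uv=np.asarray(uv,float).reshape(-1,1,2)
    return cv2.undistortPoints(uv,k["K"],np.array([k["k1"],0,0,0.])).reshape(-1,2)
def cloud(d,k):
    h,w=d.shape; u,v=np.meshgrid(np.arange(w),np.arange(h))
    s=slopes(k,np.stack([u,v],-1).reshape(-1,2)); z=d.reshape(-1,1)
    P=(np.hstack([s,np.ones_like(z)])*z-k["t"])@k["R"]
    P[z[:,0]==0]=np.nan; return P.reshape(h,w,3)
def onplane(k,uv,z0):
    s=slopes(k,uv); r=np.hstack([s,np.ones((len(s),1))])@k["R"]; c=-k["R"].T@k["t"]
    return c+r*((z0-c[2])/r[:,2])[:,None]
def down(yaw):   # tool z down, tool y axis along yaw direction
    y=np.array([np.cos(yaw),np.sin(yaw),0]); z=np.array([0,0,-1.]); return np.stack([np.cross(y,z),y,z],1)
E
python3 - <<'E'
from h import *
R=manip.current_tcp_rot(); k=cal("wrist"); c=-k["R"].T@k["t"]
print(np.round(R,3).tolist(), "cam in tool",np.round(R.T@(c-manip.current_ee_pos()),3),"axes",np.round(R.T@k["R"].T,3).tolist(),k["K"][0])
# view over fixture
manip.move_ptp([0.50,0.10,0.36],down(np.pi/2)); print(manip.current_time())
k=cal("wrist"); print(-k["R"].T@k["t"]); shot("wrist","wf")
for n in ["post","clamp_knob"]: print(n,[(np.round(r["at"],3).tolist(),round(r["confidence"],2)) for r in manip.look_for("wrist",n)])
manip.move_ptp([0.42,-0.31,0.34],down(np.pi/2)); print(manip.current_time())
k=cal("wrist"); print(-k["R"].T@k["t"]); shot("wrist","wc")
for n in ["brass_collar","wide_collar"]: print(n,[(np.round(r["at"],3).tolist(),round(r["confidence"],2)) for r in manip.look_for("wrist",n)])
a=cv2.imread("pics/wf.png");b=cv2.imread("pics/wc.png"); cv2.imwrite("pics/w2.png",cv2.resize(np.vstack([a,b]),(400,600)))
E
```

```text
[[-0.893, 0.45, 0.0], [0.45, 0.893, 0.0], [0.0, 0.0, -1.0]] cam in tool [ 0.067  0.001 -0.141] axes [[0.001, -0.965, -0.262], [1.0, 0.001, -0.0], [0.001, -0.262, 0.965]] [266.71931243   0.         259.27856898]
2.9583
[0.43370462 0.10186469 0.50121039]
post [([0.593, 0.174, 0.105], 0.75)]
clamp_knob [([0.611, 0.019, 0.07], 0.78)]
4.65
[ 0.35425975 -0.30804389  0.48150087]
brass_collar [([0.543, -0.241, 0.012], 0.95), ([0.599, 0.002, 0.075], 0.32)]
wide_collar [([0.406, -0.324, 0.007], 0.73)]
```

View pics/w2.png

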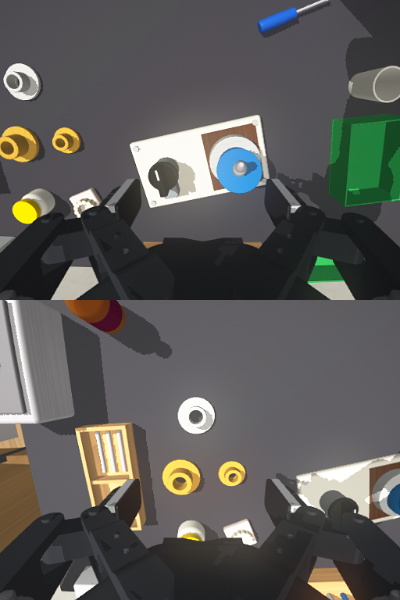

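The wrist pictures show the fixture with post (upper half, about 240,168) and knob (160,180). In the lower half the silver collar is at (197,415), the large brass at (182,476) and the small brass at (232,473). Next I'll measure sizes, the seat plane and the knob yaw.

```bash
cat > m.py <<'E'
from h import *
def fitc(P):
    A=np.c_[2*P[:,:2],np.ones(len(P))]; s=np.linalg.lstsq(A,(P[:,:2]**2).sum(1),rcond=None)[0]
    return s[:2],np.sqrt(s[2]+s[:2]@s[:2])
if __name__=="__main__":
  for nm in ["wc","top0","side0"]:
    if nm=="wc": p,d,k=load(nm)
    else: z=np.load(nm+".npz"); p,d=z["p"],z["d"]; k=cal(nm[:-1])
    C=cloud(d,k); print(nm,"bench z",np.nanmedian(C[(abs(C[...,0]-.45)<.03)&(abs(C[...,1]+.2)<.03)][:,2]).round(4))
    for lab,c in [("silver",(.405,-.32)),("bigb",(.553,-.363)),("smallb",(.55,-.243))]:
        r=np.hypot(C[...,0]-c[0],C[...,1]-c[1])
        for lo,hi in [(.004,.013),(.026,.042)]:
            m=(r<.06)&(C[...,2]>lo)&(C[...,2]<hi); Q=C[m]
            if len(Q)<8: continue
            hull=cv2.convexHull(Q[:,:2].astype(np.float32))[:,0]
            c2,R2=fitc(hull); print(lab,lo,len(Q),"c",c2.round(4),"dia",(2*R2).round(4),"zmed",np.median(Q[:,2]).round(4))
  p,d,k=load("wf"); C=cloud(d,k); h=cv2.cvtColor(p,cv2.COLOR_RGB2HSV)
  b=(h[...,0]>95)&(h[...,0]<120)&(h[...,1]>120)&(np.hypot(C[...,0]-.59,C[...,1]-.17)<.08)
  Q=C[b]; print("blue",len(Q))
  # plane ransac
  rng=np.random.default_rng(0);best=0
  for _ in range(500):
    a=Q[rng.choice(len(Q),3,False)]; n=np.cross(a[1]-a[0],a[2]-a[0]); L=np.linalg.norm(n)
    if L<1e-6: continue
    n/=L; i=abs((Q-a[0])@n)<.002
    if i.sum()>best: best=i.sum();I=i
  S=Q[I];n=np.linalg.svd(S-S.mean(0))[2][2]; n*=np.sign(n[2])
  print("n",n.round(4),"tilt",np.degrees(np.arccos(n[2])).round(2),"az",np.degrees(np.arctan2(-n[1],-n[0])).round(2),best)
  e1=np.cross([0,0,1],n);e1/=np.linalg.norm(e1);e2=np.cross(n,e1)
  q=np.c_[(S-S.mean(0))@e1,(S-S.mean(0))@e2]; hull=cv2.convexHull(q.astype(np.float32))[:,0]
  c2,R2=fitc(hull); print("seat c",(S.mean(0)+c2[0]*e1+c2[1]*e2).round(4),"dia",2*R2)
  # post points
  D=C-S.mean(0); hgt=D@n; rr=np.linalg.norm(D-hgt[...,None]*n,axis=-1)
  m=(hgt>.01)&(hgt<.08)&(rr<.05); Q=C[m]; print("post pts",len(Q),"maxh",np.nanmax(hgt[m]), "tip",Q[hgt[m]>np.max(hgt[m])-.003].mean(0).round(4))
  # plate
  m=(C[...,2]>.012)&(C[...,2]<.028)&(p.min(-1)>170)&(abs(C[...,0]-.6)<.15)&(abs(C[...,1]-.09)<.2)
  print("plate",cv2.minAreaRect(C[m][:,:2].astype(np.float32)))
  # knob
  m=(C[...,2]>.098)&(C[...,2]<.12)&(np.hypot(C[...,0]-.612,C[...,1]-.01)<.06)
  Q=C[m];print("bar",len(Q),cv2.minAreaRect(Q[:,:2].astype(np.float32)),np.median(Q[:,2]))
E
python3 m.py
```

```text
wc bench z -0.0013
silver 0.004 1162 c [ 0.4084 -0.3228] dia 0.0826 zmed 0.0067
silver 0.026 319 c [ 0.4086 -0.3229] dia 0.045 zmed 0.0306
bigb 0.004 900 c [ 0.5586 -0.3604] dia 0.0923 zmed 0.0101
bigb 0.026 189 c [ 0.5529 -0.3589] dia 0.0484 zmed 0.0348
smallb 0.004 470 c [ 0.5496 -0.2363] dia 0.0649 zmed 0.0068
smallb 0.026 251 c [ 0.5497 -0.2363] dia 0.0391 zmed 0.0304
top0 bench z 0.0001
silver 0.004 375 c [ 0.4024 -0.3214] dia 0.1111 zmed 0.0078
silver 0.026 92 c [ 0.4075 -0.3243] dia 0.0443 zmed 0.0322
bigb 0.004 290 c [ 0.5523 -0.3589] dia 0.1084 zmed 0.0106
bigb 0.026 56 c [ 0.5575 -0.3613] dia 0.0541 zmed 0.0361
smallb 0.004 206 c [ 0.5502 -0.2413] dia 0.1114 zmed 0.0074
smallb 0.026 83 c [ 0.5489 -0.2374] dia 0.0379 zmed 0.0318
side0 bench z 0.0009
silver 0.004 284 c [ 0.4048 -0.3207] dia 0.1167 zmed 0.0081
silver 0.026 82 c [ 0.4092 -0.3261] dia 0.0461 zmed 0.0317
bigb 0.004 215 c [ 0.5532 -0.3622] dia 0.1151 zmed 0.0097
bigb 0.026 67 c [ 0.5572 -0.3635] dia 0.0569 zmed 0.0342
smallb 0.004 143 c [ 0.551  -0.2427] dia 0.115 zmed 0.0075
smallb 0.026 60 c [ 0.5512 -0.2408] dia 0.0392 zmed 0.0307
blue 2327
n [-0.4859 -0.1087  0.8672] tilt 29.86 az 12.61 2244
seat c [0.5909 0.1767 0.0988] dia 0.09237117519140267
post pts 299 maxh 0.07158129703108917 tip [0.5569 0.1692 0.1595]
plate ((0.6071152687072754, 0.09828648716211319), (0.17818279564380646, 0.31696924567222595), 12.69644832611084)
bar 421 ((0.6167122721672058, 0.013875032775104046), (0.06394769251346588, 0.016217757016420364), 12.746122360229492) 0.10850390602522347
```

Everything agrees with the given sizes: the small brass (65 mm flange) is the one meant, seat centre is about (0.591, 0.177, 0.099), tilt is 29.9° and yaw is about 12.65°. I'll centre the silver collar by gripping it from two directions. That also lets me compare its known position with the wrist measurement to find the camera bias.

```bash
cat >> h.py <<'E'
YAW=np.radians(12.65)
def postR():
    n=np.array([-.5*np.cos(YAW),-.5*np.sin(YAW),np.sqrt(.75)]); y=np.array([-np.sin(YAW),np.cos(YAW),0])
    return np.stack([np.cross(y,-n),y,-n],1),n
def ctr(nm,c,lo=.026,hi=.042):
    from m import fitc
    p,d,k=shot("wrist",nm); C=cloud(d,k); Q=C[(np.hypot(C[...,0]-c[0],C[...,1]-c[1])<.045)&(C[...,2]>lo)&(C[...,2]<hi)]
    return fitc(cv2.convexHull(Q[:,:2].astype(np.float32))[:,0])
E
python3 - <<'E'
from h import *
np.set_printoptions(precision=3,suppress=True)
R,n=postR(); O=np.array([.5909,.1767,.1])
for h in (.008,.08,.12): print("post",h,manip.inverse_kinematics(O+h*n,R))
K=[.616,.0132,.077]
for a in (102.65,102.65-70,102.65+180,102.65-70+180-360): print("knob",a,manip.inverse_kinematics(K,down(np.radians(a))))
c=[.4084,-.3240]
for a in (0,90,180): print("sil",a,manip.inverse_kinematics(c+[.008],down(np.radians(a))))
manip.move_ptp(c+[.06],down(0)); manip.move_l(c+[.008],max_speed=.08)
print("F",manip.current_force())
manip.set_gripper(0,20); print("w",manip.current_grip_width(),manip.current_grip_force(),manip.current_force())
manip.set_gripper(.8)
manip.move_ptp(c+[.008],down(np.pi/2)); manip.set_gripper(0,20); print("w",manip.current_grip_width(),manip.current_force())
manip.set_gripper(1.0); T=manip.current_ee_pos(); print(T)
manip.move_l(c+[.10]); manip.move_ptp([c[0]-.09,c[1]-.075,.30],down(np.pi/2))
print(ctr("wc2",c),manip.current_time())
E
```

```text
post 0.008 [ 0.213  0.471  1.953  0.019  0.194 -1.596]
post 0.08 [ 0.213  0.305  2.005  0.013  0.309 -1.59 ]
post 0.12 [ 0.213  0.212  2.022  0.011  0.384 -1.588]
knob 102.65 [-0.054  0.654  1.587 -0.     0.901 -1.846]
knob 32.650000000000006 [-0.054  0.654  1.587 -0.     0.901 -0.624]
knob 282.65 [-0.054  0.654  1.587 -0.     0.901  1.296]
knob -147.35 [-0.054  0.654  1.587 -0.     0.901  2.518]
sil 0 [-0.76   0.642  1.863 -0.     0.637 -0.76 ]
sil 90 [-0.76   0.642  1.863 -0.     0.637 -2.331]
sil 180 [-0.76   0.642  1.863 -0.     0.637  2.382]
F [ 0.336  0.074 -0.446]
w 0.52555386310574 20.05255007185042 [-0.93   1.066  6.6  ]
w 0.5328108342151858 [-1.117 -0.46   3.912]
[ 0.408 -0.324  0.008]
(array([ 0.408, -0.323]), np.float64(0.022528269868956667)) 11.725
```

Run:
```python
from h import *
from m import fitc
np.set_printoptions(precision=4,suppress=True)
p,d,k=load("wc2");C=cloud(d,k);c=(.4084,-.324)
Q=C[(np.hypot(C[...,0]-c[0],C[...,1]-c[1])<.045)&(C[...,2]>.026)&(C[...,2]<.042)]
print(fitc(cv2.convexHull(Q[:,:2].astype(np.float32))[:,0]),np.median(Q[:,2]))
r=np.hypot(C[...,0]-c[0],C[...,1]-c[1]); print("bench",np.nanmedian(C[(r>.06)&(r<.09)][:,2]))
R,n=postR()
g=[.4084,-.324]
manip.move_ptp(g+[.06],down(np.pi/2)); manip.move_l(g+[.010],max_speed=.08)
manip.set_gripper(0,45); print("w",manip.current_grip_width(),manip.current_force())
manip.move_l(g+[.16],max_speed=.12); print("w",manip.current_grip_width(),manip.current_force(),manip.current_time())
```

```text
(array([ 0.408 , -0.3226]), np.float64(0.022528269868956667)) 0.030497716150176973
bench -0.0004807666305628488
w 0.5266600982747972 [-1.9364  2.6451  7.801 ]
w 0.5228044926359537 [-0.2409  0.2107 -1.8349] 15.4167
```

```bash
cat >> h.py <<'E'
def descend(O,hs,F0,off=np.zeros(3),stop=8.,gain=.00012,speed=.03,log=True):
    """step the TCP down the post; nudge sideways away from contact; stop on axial load"""
    R,n=postR(); off=off.copy()
    for h in hs:
        manip.move_l(O+off+h*n,R,max_speed=speed)
        f=R.T@(np.array(manip.current_force())-F0)
        if log: print(f"h {h*1e3:.1f} f {f.round(1)} off {(R.T@off*1e3).round(2)}")
        if -f[2]>stop: print("axial stop"); break
        l=np.array([f[0],f[1],0]); m=np.linalg.norm(l)
        if m>2.5: off+=R@(l*min(gain,.0006/m))
    return h,off,f
E
python3 - <<'E'
from h import *
np.set_printoptions(precision=4,suppress=True)
R,n=postR(); O=np.array([.5913,.1753,.1003])
manip.move_ptp([.42,0,.23],down(np.pi/2+YAW)); manip.move_ptp(O+.125*n,R); manip.move_l(O+.092*n,R,max_speed=.08)
manip.dwell(.2); F0=np.array(manip.current_force()); print(F0,manip.current_time()); np.save("F0.npy",F0)
print(descend(O,np.arange(.088,.050,-.004),F0)); print(manip.current_time(),manip.current_grip_width())
p,d,k=shot("side","s1"); uv=k["K"]@((k["R"]@O+k["t"])/(k["R"]@O+k["t"])[2]); u,v=uv[:2].astype(int)
cv2.imwrite("pics/s1c.png",cv2.resize(cv2.imread("pics/s1.png")[v-70:v+50,u-80:u+80],None,fx=4,fy=4))
E
```

```text
[-0.673   0.2153 -1.8029] 18.2167
h 88.0 f [ 0.5 -0.1  1.1] off [0. 0. 0.]
h 84.0 f [-0.4 -1.   0.9] off [0. 0. 0.]
h 80.0 f [-0.7 -0.8 -0. ] off [0. 0. 0.]
h 76.0 f [ 0.1 -0.5  1.7] off [0. 0. 0.]
h 72.0 f [ 0.2 -0.9  0.4] off [0. 0. 0.]
h 68.0 f [ 0.5 -0.7  0.8] off [0. 0. 0.]
h 64.0 f [-0.9 -0.8 -0.2] off [0. 0. 0.]
h 60.0 f [-0.6 -1.   0.7] off [0. 0. 0.]
h 56.0 f [-0.9 -0.7  1. ] off [0. 0. 0.]
h 52.0 f [-0.6 -0.2  0. ] off [0. 0. 0.]
(np.float64(0.05199999999999996), array([0., 0., 0.]), array([-0.5976, -0.2427,  0.0061]))
21.05 0.5235204813477454
```

View pics/s1c.png

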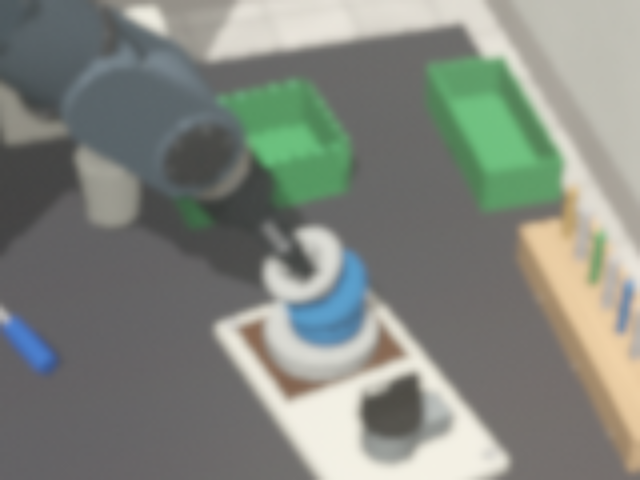

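The side crop shows the silver collar (305,265) above the blue seat with the post inside it, and there is no contact force. Continuing down.

Run:
```python
from h import *
R,n=postR(); O=np.array([.5913,.1753,.1003]); F0=np.load("F0.npy")
hs=np.r_[np.arange(.048,.0139,-.0025),np.arange(.0125,.006,-.0007)]
h,off,f=descend(O,hs,F0,stop=6.)
np.save("off.npy",off); print(manip.current_time(),manip.current_grip_width())
```

```text
h 48.0 f [-0.4 -0.1  0.6] off [0. 0. 0.]
h 45.5 f [-0.  -1.   0.5] off [0. 0. 0.]
h 43.0 f [-0.6 -0.6  1.1] off [0. 0. 0.]
h 40.5 f [ 0.1 -0.8  0.9] off [0. 0. 0.]
h 38.0 f [-1.  -0.6 -0.2] off [0. 0. 0.]
h 35.5 f [-0.3 -0.6  1.8] off [0. 0. 0.]
h 33.0 f [-0.7  0.4  0.5] off [0. 0. 0.]
h 30.5 f [ 0.1 -1.   0.4] off [0. 0. 0.]
h 28.0 f [-0.9  0.4  0.8] off [0. 0. 0.]
h 25.5 f [-0.5 -0.9  1.8] off [0. 0. 0.]
h 23.0 f [-1.3 -0.6  0.9] off [0. 0. 0.]
h 20.5 f [-1.  -1.8  0.4] off [0. 0. 0.]
h 18.0 f [-0.1  0.3 -0.2] off [0. 0. 0.]
h 15.5 f [-0.4  0.1  0.6] off [0. 0. 0.]
h 12.5 f [-0.4  0.6  0. ] off [0. 0. 0.]
h 11.8 f [-0.2 -0.  -0.1] off [0. 0. 0.]
h 11.1 f [-0.9  0.2 -3.3] off [0. 0. 0.]
h 10.4 f [  1.8  -1.1 -16.4] off [0. 0. 0.]
axial stop
25.6333 0.5224265536641082
```

Contact came at h≈11 mm, which is home (10 expected). Release, check, then take the brass collar.

Run:
```python
from h import *
np.set_printoptions(precision=4,suppress=True)
R,n=postR(); O=np.array([.5913,.1753,.1003])
manip.set_gripper(1.0); print("F",np.array(manip.current_force()))
manip.move_l(O+.14*n,R,max_speed=.15)
p,d,k=shot("wrist","ws"); C=cloud(d,k); D=C-O; h=D@n; r=np.linalg.norm(D-h[...,None]*n,axis=-1)
for a,b,lo,hi in ((.026,.040,-.01,.05),(.0165,.022,.02,.05),(0,.009,.05,.09)):
    m=(r>a)&(r<b)&(h>lo)&(h<hi); q=h[m]; print(a,b,len(q),np.percentile(q,[5,25,50,75,95]) if len(q) else "")
g=[.550,-.2377]
manip.move_ptp([.45,-.05,.25],down(np.pi/4)); manip.move_ptp(g+[.07],down(0)); manip.move_l(g+[.010],max_speed=.08)
manip.set_gripper(0,20); print("w",manip.current_grip_width(),manip.current_force())
manip.set_gripper(.8); manip.move_ptp(g+[.010],down(np.pi/2)); manip.set_gripper(0,60)
print("w",manip.current_grip_width(),manip.current_force())
manip.move_l(g+[.17],max_speed=.12); print("w",manip.current_grip_width(),manip.current_force(),manip.current_time())
```

```text
F [-0.5229 -0.8336 -0.0183]
0.026 0.04 2332 [0.0061 0.0069 0.0074 0.0079 0.0086]
0.0165 0.022 644 [0.0296 0.0308 0.0313 0.0317 0.0324]
0 0.009 289 [0.0582 0.0616 0.0648 0.068  0.0692]
w 0.4567924605561616 [-0.4711  0.9365  5.5231]
w 0.44213159507520616 [-2.0808  0.3232  5.8508]
w 0.4462789321592331 [ 1.2317 -0.0481 -2.8438] 34.1917
```

View pics/ws.png

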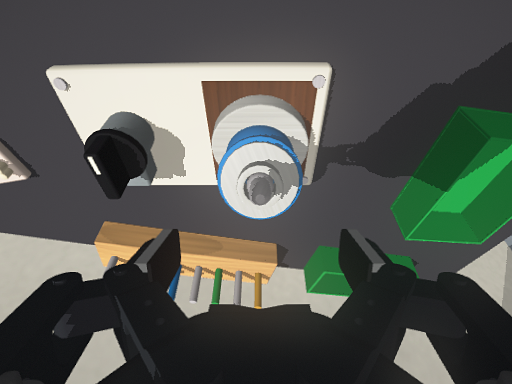

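The wrist picture shows the silver collar flat on the blue seat (260,180), with flange top at 7.4 mm and hub at 31.3 mm. The brass collar is held. Next I'll thread it.

Run:
```python
from h import *
np.set_printoptions(precision=4,suppress=True)
R,n=postR(); O=np.array([.5913,.1753,.1003])
manip.move_ptp([.43,-.03,.25],down(np.pi/2+YAW)); manip.move_ptp(O+.13*n,R); manip.move_l(O+.092*n,R,max_speed=.08)
manip.dwell(.2); F0=np.array(manip.current_force()); print(F0,manip.current_time())
h,off,f=descend(O,np.r_[np.arange(.086,.0469,-.003),np.arange(.0454,.038,-.0007)],F0,stop=6.)
print(manip.current_time(),manip.current_grip_width())
```

```text
[-0.0994  0.3251 -3.1022] 36.8667
h 86.0 f [ 0.3 -0.6 -0.8] off [0. 0. 0.]
h 83.0 f [ 0.2 -1.  -1.4] off [0. 0. 0.]
h 80.0 f [0.9 0.2 0.3] off [0. 0. 0.]
h 77.0 f [-0.4 -0.8 -0.3] off [0. 0. 0.]
h 74.0 f [-0.2 -0.1 -0.5] off [0. 0. 0.]
h 71.0 f [-1.1 -0.7 -0.5] off [0. 0. 0.]
h 68.0 f [-0.2  0.1  0.1] off [0. 0. 0.]
h 65.0 f [ 0.2  0.6 -0.9] off [0. 0. 0.]
h 62.0 f [ 0.3 -0.1 -0.9] off [0. 0. 0.]
h 59.0 f [-0.8  0.2 -0.2] off [0. 0. 0.]
h 56.0 f [-0.2 -0.6 -1. ] off [0. 0. 0.]
h 53.0 f [-0.1  0.2 -1.1] off [0. 0. 0.]
h 50.0 f [-0.1 -0.6 -0.2] off [0. 0. 0.]
h 47.0 f [ 0.2 -0.2  0.7] off [0. 0. 0.]
h 45.4 f [-1.7 -0.5 -0.8] off [0. 0. 0.]
h 44.7 f [-0.7 -0.9 -0.7] off [0. 0. 0.]
h 44.0 f [-0.2 -0.5 -0.8] off [0. 0. 0.]
h 43.3 f [-0.2 -0.4  0.4] off [0. 0. 0.]
h 42.6 f [-0.2 -0.2 -7.9] off [0. 0. 0.]
axial stop
41.7167 0.44845316169365623
```

Run:
```python
from h import *
np.set_printoptions(precision=4,suppress=True)
R,n=postR(); O=np.array([.5913,.1753,.1003])
manip.set_gripper(1.0); manip.move_l(O+.15*n,R,max_speed=.15)
p,d,k=shot("wrist","wb"); C=cloud(d,k); D=C-O; h=D@n; r=np.linalg.norm(D-h[...,None]*n,axis=-1)
for a,b,lo,hi in ((.036,.041,-.01,.05),(.023,.031,.02,.06),(.0125,.019,.05,.08)):
    q=h[(r>a)&(r<b)&(h>lo)&(h<hi)]; print(a,b,len(q),np.percentile(q,[5,25,50,75,95]) if len(q) else "")
K=[.6168,.0122]; a0=np.radians(90)+np.radians(12.7)
manip.move_ptp(K+[.17],down(a0)); manip.move_l(K+[.080],max_speed=.1); print("F",manip.current_force())
manip.set_gripper(0,80); print("w",manip.current_grip_width(),manip.current_force(),manip.current_time())
for t in (.2,.4,.6,.8,.95,1.1):
    manip.move_ptp(K+[.080],down(a0-t)); print(t,np.array(manip.current_force()),np.array(manip.current_ft_torque()))
print(manip.current_time())
```

```text
0.036 0.041 584 [0.0062 0.0071 0.0075 0.008  0.0087]
0.023 0.031 1165 [0.0382 0.0388 0.0393 0.0398 0.0405]
0.0125 0.019 752 [0.0615 0.0627 0.0632 0.0636 0.0643]
F [0.1009 0.1002 0.5142]
w 0.17397045135209666 [-2.0796 -0.6369  4.0969] 45.6333
0.2 [-1.9208 -1.495   5.207 ] [-0.0405  0.3957  0.1816]
0.4 [-0.8216  0.0248  5.8173] [0.0755 0.3397 0.0397]
0.6 [-2.3038  1.1768  4.2645] [ 0.1271  0.3793 -0.0338]
0.8 [-0.5363  2.4245  5.1239] [ 0.1098  0.3056 -0.1232]
0.95 [-2.1073  2.1974  5.6911] [ 0.2622  0.3033 -0.2156]
1.1 [0.0154 2.8514 4.3443] [ 0.3457  0.2369 -0.1627]
47.4
```

View pics/wb.png

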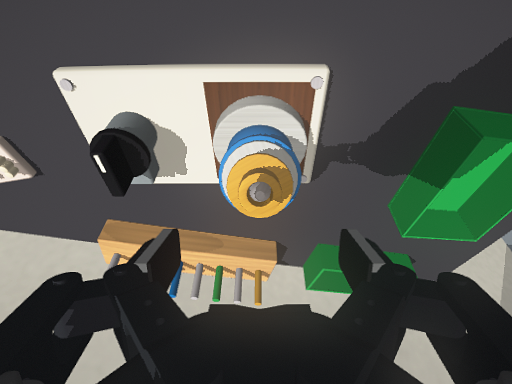

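The brass collar sits flat on the silver one (260,185): flange top at 39.3 mm of 40, hub at 63.2 of 64. The torque on the knob changed sign past the detent. Release, back off and check.

Run:
```python
from h import *
K=[.6168,.0122]; a0=np.radians(102.7)
manip.set_gripper(1.0); manip.move_l(K+[.2],max_speed=.15); manip.move_ptp([.47,.07,.33],down(np.pi/2))
p,d,k=shot("wrist","wk"); C=cloud(d,k)
Q=C[(C[...,2]>.1)&(C[...,2]<.12)&(np.hypot(C[...,0]-.616,C[...,1]-.013)<.05)]
print(len(Q),cv2.minAreaRect(Q[:,:2].astype(np.float32)),manip.current_time())
```

```text
453 ((0.616767406463623, 0.013816418126225471), (0.015887610614299774, 0.06350601464509964), 33.95077133178711) 49.9167
```

View pics/wk.png

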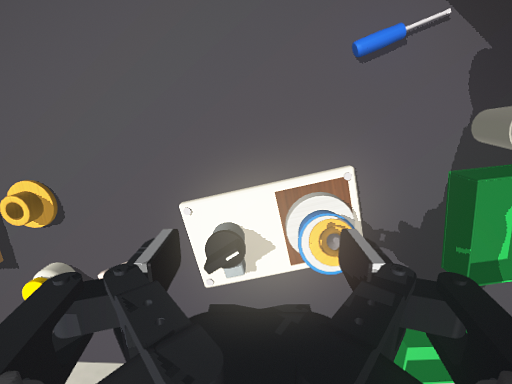

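The picture shows both collars on the post (335,240). The knob bar (225,255) has turned 68.7° clockwise, about 1.2 rad, so it is at the stop.

```bash
python3 -c "
from bench import manip
print(manip.sign_off(),manip.current_time())"
```

```text
the job is handed in; nothing more can be done
the job is handed in; nothing more can be done
```

The job is handed in at about 50 s of the 72 s allowed: the silver collar and then the brass collar were lowered home and measured flat on the post, the clamp knob is clicked over to its 1.2 rad stop, and nothing else was moved.

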